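Unfold the code reader and scan the job card

TASK

Set the folded code reader into its bench cradle, nose away from the grey charging block, swing its grip out until it clicks home at the end of its travel, and let go. Then take the reader by that grip and point its window squarely at the middle of the square code on the job card from about 10 cm, holding it steady for a second or more without touching the card stand, and put it back in the cradle with the grip still out. Leave the brass bush, the steel sleeve and the chuck key where they are.

Things in the scene. Friction and masses are not known exactly. Their poses are not given: they have to be found in the camera images.
- reader: bar-shaped code reader, dark grey with orange ends, 0.38 kg, balanced 25 mm behind its origin. Barrel 130 (x) x 38 (y) x 32 (z) mm; origin at the centre of the barrel's underside, x to the nose with the window, z up. A grip bar (24 mm wide, 17 thick) is hinged on top; folded it lies forward on the barrel, its upper side 55 mm above the underside, its end 53 mm ahead of the origin
- window (a point): centre of the reading window on the nose face of the reader: 65 mm ahead of the reader's origin and 16 mm above its underside; x is the direction in which the reader looks, straight along the barrel
- grip_hinge (a point): centre of the grip's hinge pin (along the reader's y): 33 mm behind the reader's origin, 46 mm above its underside; axes as the reader's
- grip_mid (a point): middle of the grip, on its centre line 45 mm from the hinge pin; x points along the grip from the hinge to its free orange end, y along the pin. It is 24 mm wide from the hinge to 63 mm from it, then an orange neck 14 mm wide runs to 86 mm
- swing_pin (a point): centre of a steel cross pin in the grip's orange neck, 77 mm from the hinge pin; the pin lies along y, is 12 mm thick, stands out 7.5 mm on each side of the neck (29 mm overall) and turns freely in the grip, so that the grip can swing while the pin's ends are pinched; axes as grip_mid
- reader_grip (a joint): angle of the grip, rad: 0 folded forward on the barrel, 1.57 square to the barrel, 1.92 fully out, leaning back over the tail by 20 degrees. An over-centre spring drives it back towards folded (up to 0.08 N m, most at about 1.1) until its dead point near 1.68; past that it snaps out to 1.92 and stays there
- cradle: black bench cradle, fixed, 166 x 64 mm. Origin under the seat's centre; x points to the low-lipped nose end; the grey charging block, 36 mm high, with two brass pins stands at the tail (-x). Four corner cheeks rise 19 mm above the seat with flared lips; between them 80 mm of each flank is open; play round the barrel 4 mm lengthways, 2.5 mm sideways
- cradle_seat (a point): centre of the cradle's seat, 10 mm above the worktop, axes as the cradle's; the seated reader's origin comes here with its axes along these (play 4 mm lengthways, 2.5 mm sideways)
- card_stand: fixed blue sheet-steel stand, 124 mm wide (y), 92 mm high, origin under its middle, its sloped front looks along -x and upward, at 50 degrees to the worktop. It carries a white job card with a blue band
- code (a point): centre of the square black-and-white code (29 x 29 mm) on the job card; z points straight out of the card (40 degrees above level), x up the slope
- bush: flanged brass bush, 42 mm across, 26 mm high, loose bystander; origin at the centre of its underside
- sleeve: steel sleeve, 35 mm across, 62 mm high, loose bystander standing upright; origin at the centre of its underside
- key: small T-shaped chuck key, 72 x 68 x 12 mm, loose bystander lying flat; origin at its middle

How it is judged:
By the outcome, as a careful person would: the job done as asked, in the order asked, and still so for the second after the job is handed in, with the robot touching nothing.
It also fails if it takes over 72 s, if anything falls off the work surface, if the arm or the gripper's body presses on something with over 40 N, if the wrist force passes 120 N, or if a joint passes its speed limit or range.

ROBOT

A 6-joint arm with a two-finger parallel gripper is mounted at the origin on a cart in front of the work surface, level with it; the furniture and walls round the work are solid. World frame = base frame: x ahead of the robot, y to its left, z up, the work surface at z = 0. Lengths are in m, angles in degrees, forces in N, time in s.
With the tool pointing down it reaches from about 0.4 to 0.825 m from the base axis. Payload 7 kg.
Tool frame: the origin (TCP) lies at the very end of the fingers, on their centre line; the grasp point (between the pads) lies 19 mm behind it (r.hold_point_z is the distance from the TCP to the grasp point, in m); x points along the fingers, y is the direction in which the jaws open and shut, and the axes are right-handed (so a half turn about x gives the same grasp; the last joint's range is limited). The gripper opens to 88 mm and grips with 3 to 60 N. Pads are 19 mm wide; open, the fingers measure 130 mm over their backs; the gripper's body (78 mm by 193 mm) begins 47 mm behind the grasp point.
Start: joints at [83.944, 20.546, 0.682, 0, -70.136, -16.507], TCP at [0.259, 0.623, 0.227] pointing down, gripper open.
Joint ranges: [-176.03, 176.03], [-82.01, 121.73], [-58.28, 71.71], [-173.87, 95.51], [-174.79, -0.11], [-173.66, 173.66]. Speed limits (degrees/s): [136.94, 136.94, 172.46, 180, 180, 180].

INTERFACE

Orientations are given as [roll, pitch, yaw] about the fixed x, y, z axes, in that order (R = Rz(yaw) Ry(pitch) Rx(roll)).
In Python, from plant import r gives the robot as it stands. The module is installed in compiled form; this text tells all that it offers.
- The arm moves only by the shell command python3 -m creep 'ROWS' [FORCE]. ROWS is JSON, a list of rows, each a list of 7 numbers: the turn, a rotation vector about the tool's x, y, z in rad, then the shift along the tool's x, y, z in cm, then the opening in per cent of the stroke, from 0 (shut) to 100 (fully open). In form: [[rx, ry, rz, x, y, z, fingers], ...]. A call has 1 to 8 rows; each row shifts and turns the commanded pose from where the row before left it, along the tool's axes as they then stand; what a row does not reach is not made up. A row lasts 1/10 s, in which the tool goes at most 50 mm and 8.59 degrees, less where a joint would pass 70% of its speed; a pose out of reach is approached as far as the arm can. A call is refused whole if a number of a shift passes 5 or a number of a turn 0.15, either way. A call with a gripper value outside its range is refused whole. The fingers move at their own pace and stop on an object; FORCE is the grip in N (left out, the last holds). Time passes only in rows, so rows that do not move let the fingers close. It gives the time, the measured TCP pose, the force and the opening at its end, in the units of the state.
- r.get_state(): the state, without advancing time (a new reading comes with each control period).
- r.capture(name): name is "side" or "top"; returns (picture, depth): 480x640x3 uint8, blue, green, red; 480x640 float32, m along the optical axis (not along the pixel's ray), 0 where there is no reading.
- r.camera_info(name): a dict with "fovy" (degrees; the focal length in pixels is half the picture's height over the tangent of half this angle, whatever the lens; pixels are square), "cx", "cy" (the principal point, pixels), "camera_from_world" (4x4, takes a point from world to camera coordinates). Camera axes: x right, y down, z forward; pixel columns grow to the right and rows downward; lengths in m; the calibration is good to about 2 mm. A picture is of the moment at which its call begins. camera_info takes no time and is no camera call.
- r.close_job(): hands the job in, once; it reports no verdict.
Trained networks look in the newest picture that a camera, given by its name, has taken for a name from the list of things; names that differ only in an ending like _2 or _b are one class to them, and where a whole thing is asked for, a point or a joint stands for the part that bears it (a point fixed in the world has none). Each returns a list of dicts, best first, with "score" (0 to 1); they miss things now and then, are a little off and sometimes report something else, mostly with a low value. They report only what shows in the picture. A call takes as long as a camera call.
- r.look_for(query, camera): "rect" ([left, top, right, bottom] in pixels, round what is visible of it).
- r.masks_of(query, camera): "pixels" (480x640 bool, what is visible of it) and "rect" ([left, top, right, bottom] in pixels, round what is visible of it).
The state is a dict: "time_s": time; "joints": joint angles; "qd": joint speeds; "joint_torque": joint torques, N m; "tcp_pos": TCP position; "eef_rot": TCP orientation; "contact_force": force on the tool from outside, world axes, zero at the start; "moment": the same for the moment, N m; "gripper_width": finger opening in m.
Only numpy, scipy, OpenCV 4.12 (cv2) and the standard library are available. Lean on these libraries where they do the work, as an engineer would, in place of code of your own. Each camera call takes 0.05 s, during which the arm holds its last target. There are 200 camera calls.

## Working session

There is one attempt and no reset: what is moved stays moved. The work goes in short steps, Python scripts to look and compute and a shell command to move; the robot and the scene stay as the last step left them, time stands still between calls to the robot, and variables do not carry over. Pictures are saved under pics/ and viewed, about 8 in all and at most 12, crops included, and the job is handed in when it is done.

```bash
mkdir -p pics
cat > h.py <<'E'
import numpy as np, cv2
from plant import r
from scipy.spatial.transform import Rotation as R
def cam(n):
    i=r.camera_info(n); f=240/np.tan(np.radians(i["fovy"])/2)
    return f,i["cx"],i["cy"],np.array(i["camera_from_world"])
def cloud(n,d):
    f,cx,cy,T=cam(n); v,u=np.mgrid[:480,:640]
    P=np.stack([(u-cx)/f*d,(v-cy)/f*d,d],-1); Ti=np.linalg.inv(T)
    W=P@Ti[:3,:3].T+Ti[:3,3]; W[d==0]=np.nan
    return W
def proj(n,p):
    f,cx,cy,T=cam(n); q=np.atleast_2d(p)@T[:3,:3].T+T[:3,3]
    return np.c_[f*q[:,0]/q[:,2]+cx,f*q[:,1]/q[:,2]+cy]
E
python3 - <<'E'
from h import *
s=r.get_state(); print(s)
for n in("top","side"):
    p,d=r.capture(n); cv2.imwrite(f"pics/{n}0.png",p); np.savez(f"{n}0.npz",p=p,d=d)
    W=cloud(n,d); Ti=np.linalg.inv(cam(n)[3]); print(n,cam(n)[0],Ti[:3,3].round(3),Ti[:3,2].round(2))
    for q in("reader","cradle","card_stand","bush","sleeve","key","code"):
        for m in r.masks_of(q,n)[:2]:
            px=W[m["pixels"]]; print(q,round(m["score"],2),np.round(m["rect"]),np.nanmedian(px,0).round(3),np.nanmin(px,0).round(3),np.nanmax(px,0).round(3))
E
```

```text
{'time_s': 0.0, 'joints': array([ 8.39445969e+01,  2.05908281e+01,  6.35297119e-01, -1.85096088e-02,
       -7.01349618e+01, -1.65066020e+01]), 'qd': array([-0.07189565,  0.00419277, -0.06016608,  0.02441082, -0.00377201,
        0.11356446]), 'joint_torque': array([-1.16601212e-03, -5.82713556e+01,  2.93051666e+01,  6.99746400e+00,
        6.97832205e-03, -1.57311024e-04]), 'tcp_pos': array([0.25883856, 0.62289463, 0.22564616]), 'eef_rot': array([  95.62375558,   89.90784892, -106.94455288]), 'contact_force': array([ 0.21484527, -0.17305425, -0.1379534 ]), 'moment': array([0.02830198, 0.00656018, 0.05336458]), 'gripper_width': 0.08758090045304195}
top 531.8410670686309 [ 0.398 -0.025  0.882] [ 0.21  0.02 -0.98]
reader 0.79 [285. 301. 369. 341.] [ 0.444 -0.034  0.05 ] [ 0.424 -0.099  0.003] [0.467 0.032 0.06 ]
cradle 0.86 [197. 162. 270. 263.] [0.605 0.147 0.011] [0.52  0.096 0.001] [0.696 0.197 0.04 ]
cradle 0.56 [294. 306. 358. 330.] [ 0.445 -0.033  0.054] [ 0.432 -0.085  0.029] [0.462 0.018 0.059]
card_stand 0.89 [380. 216. 468. 280.] [ 0.581 -0.171  0.047] [ 0.524 -0.249 -0.001] 
[... 672 characters left out ...]
0.271 0.037]
cradle 0.89 [251. 201. 343. 231.] [0.594 0.135 0.011] [0.522 0.094 0.001] [0.688 0.212 0.037]
card_stand 0.87 [298. 228. 417. 342.] [ 0.587 -0.194  0.037] [ 0.526 -0.246 -0.   ] [0.72  0.072 0.092]
bush 0.66 [373. 227. 398. 248.] [ 0.714 -0.004  0.016] [ 0.617 -0.184  0.002] [0.737 0.033 0.091]
sleeve 0.65 [412. 215. 437. 252.] [ 0.744 -0.067  0.045] [ 0.732 -0.076  0.003] [0.778 0.03  0.063]
sleeve 0.59 [209. 234. 238. 267.] [ 0.444 -0.047  0.053] [ 0.432 -0.088  0.002] [0.481 0.138 0.057]
key 0.74 [292. 241. 332. 262.] [0.598 0.01  0.009] [ 0.559 -0.006  0.001] [0.627 0.065 0.013]
code 0.72 [299. 226. 404. 342.] [ 0.58  -0.184  0.048] [ 0.525 -0.246  0.   ] [0.718 0.082 0.092]
```

Run:
```python
from h import *
a=np.load("top0.npz")["p"]; cv2.imwrite("pics/top0c.png",cv2.resize(a[110:360,180:500],None,fx=2.4,fy=2.4,interpolation=cv2.INTER_CUBIC))
```

```text
(no output)
```

View pics/top0c.png

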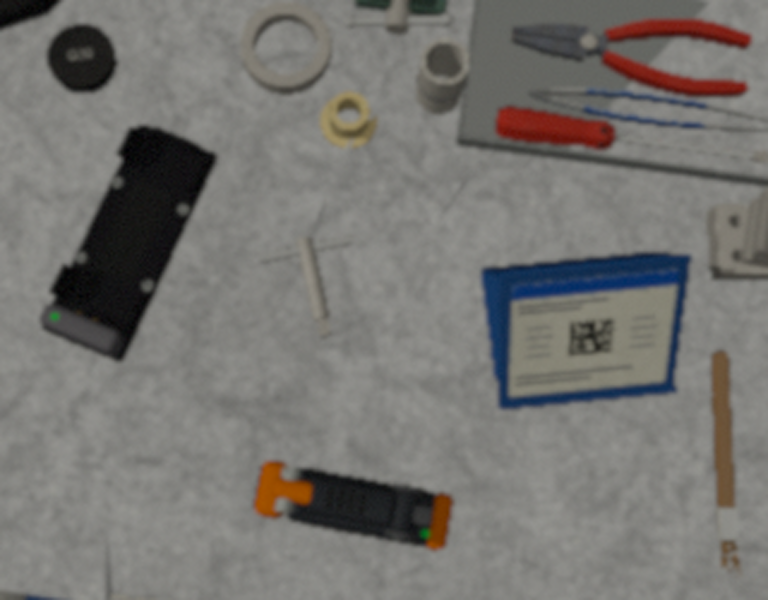

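View pics/side0.png

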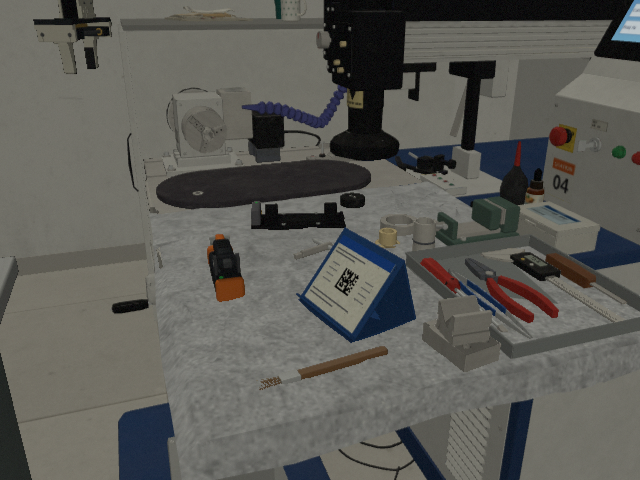

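Top crop: the reader lies at about (355,505), grip neck and nose to the left (+y). The cradle is at upper left with its grey block at (85,330), and the card faces the robot with its code at (590,337). Next I'll measure these precisely.

```bash
cat > m.py <<'E'
from h import *
a=np.load("top0.npz"); p,d=a["p"],a["d"]; W=cloud("top",d)
hsv=cv2.cvtColor(p,cv2.COLOR_BGR2HSV)
def box(sel):
    x=(W[sel][:,:2]*1000).astype(np.float32); return cv2.minAreaRect(x),x.mean(0)
X,Y,Z=W[...,0],W[...,1],W[...,2]
reg=(abs(X-.445)<.05)&(abs(Y+.033)<.1)
print("table z",np.nanmedian(Z[reg&(Z<.01)]))
for lo,hi in((.02,.07),(.024,.038),(.045,.065)): print("reader",lo,box(reg&(Z>lo)&(Z<hi)),np.nanmedian(Z[reg&(Z>lo)&(Z<hi)]))
org=reg&(hsv[...,0]<20)&(hsv[...,1]>150)
for s in(1,-1):
    q=W[org&(s*(Y+.033)>0)]; print("orange",len(q),q.mean(0).round(4),q.min(0).round(3),q.max(0).round(3))
reg=(abs(X-.605)<.12)&(abs(Y-.147)<.1)&(p.max(2)<150)
reg2=(abs(X-.605)<.11)&(abs(Y-.147)<.08)
print("cradle all",box(reg2&(Z>.006)))
print("block",box(reg2&(Z>.032)),np.nanmax(Z[reg2]))
n,l,st,c=cv2.connectedComponentsWithStats((reg2&(Z>.022)&(Z<.034)).astype(np.uint8))
for i in range(1,n):
    if st[i,4]>6: print("comp",st[i,4],W[l==i].mean(0).round(4),W[l==i].min(0).round(3),W[l==i].max(0).round(3))
s=reg2&(Z>.007)&(Z<.013); print("seat",box(s),np.nanmedian(Z[s]))
# card
stand=(X>.51)&(X<.65)&(Y>-.26)&(Y<-.09)&(Z>.012)&(Z<.088)
white=stand&(p.min(2)>90); q=W[white]; c0=q.mean(0)
for _ in range(3):
    u,sv,vt=np.linalg.svd(q-c0,full_matrices=False); nrm=vt[2]*np.sign(vt[2][2]); q=q[abs((q-c0)@nrm)<.003]; c0=q.mean(0)
print("card n",nrm,np.degrees(np.arcsin(nrm[2])),"az",np.degrees(np.arctan2(-nrm[1],-nrm[0])),c0,len(q))
g=cv2.cvtColor(p,cv2.COLOR_BGR2GRAY)
dark=(stand&(g<85)&(abs((W-c0)@nrm)<.006)&(hsv[...,1]<90)).astype(np.uint8)
dark=cv2.morphologyEx(dark,cv2.MORPH_CLOSE,np.ones((3,3)))
n,l,st,c=cv2.connectedComponentsWithStats(dark)
for i in range(1,n):
    if st[i,4]>60: print("code",st[i],c[i],W[l==i].mean(0).round(4),cv2.minAreaRect(np.argwhere(l==i)[:,::-1].astype(np.float32)))
E
python3 m.py
```

```text
table z 0.005182682220806978
reader 0.02 (((445.32257080078125, -33.49622344970703), (131.149169921875, 37.98058319091797), 87.27906036376953), array([444.16232, -34.38345], dtype=float32)) 0.050375055584424455
reader 0.024 (((445.2706298828125, -33.790992736816406), (130.57180786132812, 37.917747497558594), 87.20915985107422), array([443.34702 , -34.111233], dtype=float32)) 0.03103794718553704
reader 0.045 (((444.836669921875, -33.18335723876953), (103.82728576660156, 35.04912185668945), 87.84716796875), array([444.90634 , -34.560917], dtype=float32)) 0.05421142577698862
orange 297 [0.4472 0.0142 0.0416] [ 0.431 -0.008  0.027] [0.465 0.03  0.058]
orange 148 [ 0.4424 -0.0916  0.032 ] [ 0.425 -0.098  0.028] [ 0.459 -0.085  0.036]
cradle all (((605.5154418945312, 147.27597045898438), (159.6790008544922, 218.71116638183594), 89.80821228027344), array([609.3093, 152.7752], dtype=float32))
block (((599.9539184570312, 148.78546142578125), (56.872222900390625, 149.2713623046875), 75.48241424560547), array([535.97144, 165.63596], dtype=float32)) 0.03970950865176093
comp 71 [0.671  0.158  0.0
[... 494 characters left out ...]
0295] [0.525 0.156 0.023] [0.53  0.173 0.034]
seat (((605.8494262695312, 146.8546142578125), (159.24021911621094, 217.3664093017578), 89.99089813232422), array([612.53955, 148.70798], dtype=float32)) 0.010145745925158822
card n [-0.74408233 -0.18399006  0.64225318] 39.96003960060751 az 13.88899245838376 [ 0.57428717 -0.17585479  0.04463734] 2388
code [457 228   9  40 115] [461.48695652 245.9826087 ] [nan nan nan] ((461.1278991699219, 247.50656127929688), (6.248198986053467, 39.3585319519043), 2.935673952102661)
code [417 243  18  15 170] [425.16470588 250.12352941] [ 0.5757 -0.1747  0.0469] ((425.5000305175781, 250.00001525878906), (12.584467887878418, 18.016611099243164), 84.80557250976562)
```

```bash
cat >> h.py <<'E'
def plan(pos,Rt,st=None):
    """pos: wanted TCP, Rt: wanted tool rotation. Turn (in tool axes), then shift in the turned axes, cm"""
    s=r.get_state(); R0=R.from_euler("xyz",s["eef_rot"],degrees=True); Rt=R.from_matrix(Rt)
    rv=(R0.inv()*Rt).as_rotvec(); sh=Rt.inv().apply(np.array(pos)-s["tcp_pos"])*100
    print("t",round(s["time_s"],2),"turn",rv.round(3),"shift after turn",sh.round(2),"shift in present axes",(R0.inv().apply(np.array(pos)-s["tcp_pos"])*100).round(2),"joints",s["joints"].round(0),"F",s["contact_force"].round(1),"w",round(s["gripper_width"],4))
def Rdown(yaw,tilt=0,flip=1):
    """tool in a thing's frame of given yaw (deg): tool x = down, tilted towards thing's +x by tilt; tool y = flip*thing y"""
    t=np.radians(tilt); x=np.array([np.sin(t),0,-np.cos(t)]); y=np.array([0,flip,0]); M=np.c_[x,y,np.cross(x,y)]
    return R.from_euler("z",yaw,degrees=True).as_matrix()@M
def xf(o,yaw,v): return np.array(o)+R.from_euler("z",yaw,degrees=True).apply(v)
RD=(np.array([.4453,-.0335,0]),87.3); CR=(np.array([.6122,.1457,.010]),-14.8)
CODE=np.array([.5757,-.1747,.0469]); N=np.array([-.744,-.184,.642])
E
python3 - <<'E'
from h import *
s=r.get_state(); print(R.from_euler("xyz",s["eef_rot"],degrees=True).as_matrix().round(2))
p=xf(*RD,[-.02,0,.12]); print(p)
for f in(1,-1): plan(p,Rdown(RD[1],0,f))
E
```

```text
[[-0.   -0.38 -0.92]
 [ 0.   -0.92  0.38]
 [-1.   -0.    0.  ]]
[ 0.44435787 -0.0534778   0.12      ]
t 0.8 turn [1.224 0.    0.   ] shift after turn [ 10.66 -21.7  -66.73] shift in present axes [ 10.66  55.39 -43.09] joints [ 84.  21.   1.  -0. -70. -17.] F [ 0.3 -0.8 -0.3] w 0.0878
t 0.8 turn [-1.917 -0.     0.   ] shift after turn [10.66 21.7  66.73] shift in present axes [ 10.66  55.39 -43.09] joints [ 84.  21.   1.  -0. -70. -17.] F [ 0.3 -0.8 -0.3] w 0.0878
```

```bash
python3 -m creep '[[0.136,0,0,0,0,0,100],[0.136,0,0,0,0,0,100],[0.136,0,0,0,0,0,100],[0.136,0,0,0,0,0,100],[0.136,0,0,0,0,0,100],[0.136,0,0,0,0,0,100],[0.136,0,0,0,0,0,100],[0.136,0,0,0,0,0,100]]' 25
python3 -m creep '[[0.136,0,0,0,0,0,100],[0,0,0,0.7,-1.5,-4.7,100],[0,0,0,0.7,-1.5,-4.7,100],[0,0,0,0.7,-1.5,-4.7,100],[0,0,0,0.7,-1.5,-4.7,100],[0,0,0,0.7,-1.5,-4.7,100],[0,0,0,0.7,-1.5,-4.7,100],[0,0,0,0.7,-1.5,-4.7,100]]'
python3 -m creep '[[0,0,0,0.7,-1.5,-4.7,100],[0,0,0,0.7,-1.5,-4.7,100],[0,0,0,0.7,-1.5,-4.7,100],[0,0,0,0.7,-1.5,-4.7,100],[0,0,0,0.7,-1.5,-4.7,100],[0,0,0,0.7,-1.5,-4.7,100],[0,0,0,0.7,-1.5,-4.7,100],[0,0,0,0,0,0,100]]'
python3 - <<'E'
from h import *
plan(xf(*RD,[-.02,0,.12]),Rdown(RD[1]))
E
```

```text
time_s: 1.6
tcp_pos: [0.259, 0.6233, 0.2266]
eef_rot: [-8.7, 90.0, 86.1]
contact_force: [-0.4, -0.7, -0.5]
gripper_width: 0.0876
time_s: 2.4
tcp_pos: [0.3486, 0.2879, 0.1776]
eef_rot: [-30.5, 89.9, 56.8]
contact_force: [1.8, -0.2, 0.5]
gripper_width: 0.0877
time_s: 3.2
tcp_pos: [0.4376, -0.0489, 0.1277]
eef_rot: [120.1, 89.9, -153.0]
contact_force: [-0.6, 0.4, -0.2]
gripper_width: 0.0879
t 3.2 turn [-0.007 -0.001 -0.002] shift after turn [ 0.77 -0.69 -0.42] shift in present axes [ 0.77 -0.7  -0.42] joints [ 19.   4. -36.   0. -51. -23.] F [-0.6  0.4 -0.2] w 0.0879
```

```bash
python3 -m creep '[[0,0,0,4,-0.7,-0.4,100],[0,0,0,4,0,0,100],[0,0,0,3,0,0,100],[0,0,0,1,0,0,100],[0,0,0,0,0,0,20],[0,0,0,0,0,0,20],[0,0,0,0,0,0,20],[0,0,0,0,0,0,20]]' 25
python3 -m creep '[[0,0,0,0,0,0,20],[0,0,0,0,0,0,20],[0,0,0,0,0,0,20]]'
```

```text
time_s: 4.0
tcp_pos: [0.4457, -0.0477, 0.0099]
eef_rot: [-70.0, 89.8, 17.3]
contact_force: [-0.1, -0.4, 0.0]
gripper_width: 0.0611
time_s: 4.3
tcp_pos: [0.4448, -0.0481, 0.0088]
eef_rot: [-68.9, 90.0, 18.4]
contact_force: [-0.9, 1.1, 5.4]
gripper_width: 0.0379
```

```bash
python3 -m creep '[[0,0,0,0,0,0,20],[0,0,0,0,0,0,20],[0,0,0,-2,0,0,20],[0,0,0,-3,0,0,20],[0,0,0,-4,0,0,20],[0,0,0,-4,0,0,20],[0.08,0,0,0,0,0,20],[0.13,0,0,0,0,0,20]]' 40
python3 -m creep '[[0.13,0,0,0,0,0,20],[0.13,0,0,0,0,0,20],[0.13,0,0,0,0,0,20],[0.13,0,0,0,0,0,20],[0.13,0,0,0,0,0,20],[0.13,0,0,0,0,0,20],[0.13,0,0,0,0,0,20],[0.13,0,0,0,0,0,20]]'
python3 -m creep '[[0.13,0,0,0,0,0,20],[0.13,0,0,0,0,0,20],[0.13,0,0,0,0,0,20],[0.13,0,0,0,0,0,20],[0,0,0,0,0,0,20]]'
python3 - <<'E'
from h import *
plan(xf(*CR,[-.0146,0,.06]),Rdown(CR[1]))
E
```

```text
time_s: 5.1
tcp_pos: [0.4446, -0.048, 0.1393]
eef_rot: [-38.3, 89.9, 36.7]
contact_force: [0.1, -0.1, -5.9]
gripper_width: 0.0375
time_s: 5.9
tcp_pos: [0.4437, -0.0483, 0.1377]
eef_rot: [165.8, 89.9, -178.9]
contact_force: [-0.6, -0.3, -4.6]
gripper_width: 0.0375
time_s: 6.4
tcp_pos: [0.4438, -0.0482, 0.1378]
eef_rot: [-164.2, 89.9, -178.4]
contact_force: [-0.6, -0.6, -3.8]
gripper_width: 0.0379
t 6.4 turn [ 0.01  -0.002  0.   ] shift after turn [ 6.78 23.05  9.87] shift in present axes [ 6.75 22.96 10.1 ] joints [  19.    4.  -34.   -0.  -52. -123.] F [-0.6 -0.6 -3.8] w 0.0379
```

```bash
python3 -m creep '[[0.01,0,0,0,3,1.2,20],[0,0,0,0.5,4,1.7,20],[0,0,0,0.5,4,1.7,20],[0,0,0,0.5,4,1.7,20],[0,0,0,0.5,4,1.7,20],[0,0,0,0,4,1.7,20],[0,0,0,0,0,0,20],[0,0,0,0,0,0,20]]'
python3 - <<'E'
from h import *
plan(xf(*CR,[-.0146,0,.06]),Rdown(CR[1]))
for n in("top","side"):
    p,d=r.capture(n); cv2.imwrite(f"pics/{n}1.png",p); np.savez(f"{n}1.npz",p=p,d=d)
p=cv2.imread("pics/side1.png")[60:260,180:420]; q=cv2.imread("pics/top1.png")[120:320,160:400]
cv2.imwrite("pics/c1.png",cv2.resize(np.vstack([p,q]),None,fx=1.5,fy=1.5,interpolation=cv2.INTER_CUBIC))
W=cloud("side",np.load("side1.npz")["d"]); hsv=cv2.cvtColor(cv2.imread("pics/side1.png"),cv2.COLOR_BGR2HSV)
o=(hsv[...,0]<20)&(hsv[...,1]>130)&(abs(W[...,0]-.6)<.15)&(abs(W[...,1]-.14)<.1)&(W[...,2]>.05)
n,l,st,c=cv2.connectedComponentsWithStats(o.astype(np.uint8))
for i in range(1,n):
    if st[i,4]>15: q=W[l==i]; print(st[i],np.median(q,0).round(4),q.min(0).round(3),q.max(0).round(3))
E
```

```text
time_s: 7.2
tcp_pos: [0.5961, 0.1505, 0.1169]
eef_rot: [-140.8, 89.8, -155.3]
contact_force: [-0.4, 0.1, -5.1]
gripper_width: 0.0378
t 7.2 turn [ 0.006 -0.002  0.002] shift after turn [ 4.69 -0.05  0.22] shift in present axes [ 4.69 -0.05  0.23] joints [  32.   20.  -15.   -0.  -55. -137.] F [-0.4  0.1 -5.1] w 0.0378
[315 135  14   8  65] [0.6436 0.1297 0.158 ] [0.636 0.123 0.149] [0.659 0.135 0.162]
[324 145  14  22 253] [0.6583 0.1146 0.1285] [0.649 0.108 0.102] [0.715 0.234 0.141]
[260 146   8  22 167] [0.5499 0.1427 0.1293] [0.544 0.138 0.11 ] [0.561 0.175 0.141]
```

View pics/c1.png

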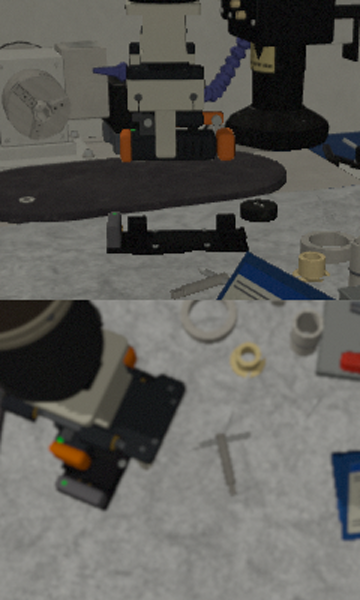

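```bash
python3 -m creep '[[0.006,0,0,3,0,0.2,20],[0,0,0,3,0,0,20],[0,0,0,1.5,0,0,20],[0,0,0,0,0,0,20]]'
python3 -m creep '[[0,0,0,0.6,0,0,20],[0,0,0,0.6,0,0,20],[0,0,0,0.6,0,0,20],[0,0,0,0.3,0,0,20],[0,0,0,0,0,0,20]]'
python3 - <<'E'
from h import *
plan(xf(*CR,[-.0146,0,.0088]),Rdown(CR[1]))
E
```

```text
time_s: 7.7
tcp_pos: [0.5962, 0.1476, 0.0413]
eef_rot: [-139.0, 89.7, -154.0]
contact_force: [-0.4, -0.6, -4.1]
gripper_width: 0.0375
time_s: 8.2
tcp_pos: [0.5982, 0.1494, 0.0223]
eef_rot: [-141.0, 90.0, -156.0]
contact_force: [0.1, 0.4, -3.7]
gripper_width: 0.0376
t 8.2 turn [-0.004 -0.     0.   ] shift after turn [ 0.35  0.   -0.01] shift in present axes [ 0.35  0.   -0.01] joints [  32.   26.  -20.   -0.  -43. -137.] F [ 0.1  0.4 -3.7] w 0.0376
```

```bash
python3 -m creep '[[0,0,0,0.3,0,0,20],[0,0,0,0,0,0,20],[0,0,0,0,0,0,60],[0,0,0,0,0,0,60],[0,0,0,0,0,0,60],[0,0,0,-1,0,0,60],[0,0,0,-4,0,0,60],[0,0,0,-4,0,0,60]]'
python3 -m creep '[[0,0,0,-2,0,0,60],[0,0,0,0,0,0,60]]'
python3 - <<'E'
from h import *
p,d=r.capture("side"); cv2.imwrite("pics/side2.png",p); np.savez("side2.npz",p=p,d=d)
cv2.imwrite("pics/c2.png",cv2.resize(p[130:270,200:400],None,fx=3.5,fy=3.5,interpolation=cv2.INTER_CUBIC))
W=cloud("side",d); hsv=cv2.cvtColor(p,cv2.COLOR_BGR2HSV)
o=(hsv[...,0]<20)&(hsv[...,1]>130)&(abs(W[...,0]-.6)<.15)&(abs(W[...,1]-.14)<.1)&(W[...,2]>.01)
n,l,st,c=cv2.connectedComponentsWithStats(o.astype(np.uint8))
for i in range(1,n):
    if st[i,4]>15: q=W[l==i]; print(st[i],np.median(q,0).round(4),q.min(0).round(3),q.max(0).round(3))
B=(abs(W[...,0]-.6)<.06)&(abs(W[...,1]-.14)<.08)&(W[...,2]>.05)&(W[...,2]<.09); print(np.median(W[B],0))
plan(xf(*CR,[.044,0,.1]),Rdown(CR[1]))
E
```

```text
time_s: 9.0
tcp_pos: [0.598, 0.1491, 0.1107]
eef_rot: [-125.7, 89.9, -140.7]
contact_force: [0.8, 0.1, 0.3]
gripper_width: 0.053
time_s: 9.2
tcp_pos: [0.6007, 0.1504, 0.1346]
eef_rot: [39.9, 89.6, 24.9]
contact_force: [0.3, 0.5, -0.1]
gripper_width: 0.0523
[316 189  14   9  80] [0.6467 0.1296 0.0609] [0.639 0.122 0.051] [0.662 0.139 0.065]
[325 199  13  16 176] [0.6611 0.1153 0.0367] [0.648 0.098 0.024] [0.676 0.145 0.043]
[264 200   7  16 108] [0.553  0.1442 0.0379] [0.546 0.128 0.025] [0.563 0.177 0.043]
[0.60679913 0.13577002 0.06067071]
t 9.25 turn [-0.004  0.003 -0.003] shift after turn [ 2.24 -0.09  5.73] shift in present axes [ 2.26 -0.08  5.73] joints [  32.   19.  -14.    0.  -56. -137.] F [-0.1 -0.9 -0.5] w 0.0524
```

View pics/c2.png

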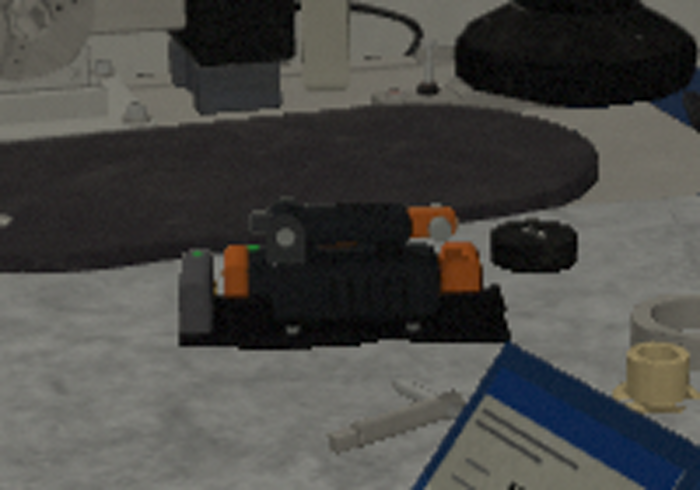

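Seated: the nose is to the right, away from the block, and the pin shows at (440,225). Next I'll pinch the pin.

```bash
sed -i 's/CR=(np.array(\[.6122,.1457,.010\])/CR=(np.array([.6123,.1462,.010])/' h.py
python3 -m creep '[[0,0,0,0,0,3,52],[0,0,0,2,0,2.7,52],[0,0,0,3,0,0,52],[0,0,0,0,0,0,52]]'
python3 - <<'E'
from h import *
plan(xf(*CR,[.044,0,.037]),Rdown(CR[1]))
E
```

```text
time_s: 9.65
tcp_pos: [0.6504, 0.133, 0.0743]
eef_rot: [-145.3, 89.5, -160.4]
contact_force: [-0.9, 0.0, -1.9]
gripper_width: 0.0456
t 9.65 turn [-0.006 -0.007  0.005] shift after turn [2.73 0.3  0.37] shift in present axes [2.72 0.32 0.39] joints [  28.   27.  -11.   -0.  -53. -133.] F [-0.9  0.  -1.9] w 0.0456
```

```bash
python3 -m creep '[[0,0,0,1,0.2,0.3,52],[0,0,0,1,0,0,52],[0,0,0,0,0,0,52],[0,0,0,0,0,0,52]]'
python3 - <<'E'
from h import *
plan(xf(*CR,[.044,0,.037]),Rdown(CR[1]))
E
```

```text
time_s: 10.05
tcp_pos: [0.6569, 0.1361, 0.0601]
eef_rot: [25.9, 90.0, 10.9]
contact_force: [0.5, 0.0, 0.2]
gripper_width: 0.0454
t 10.05 turn [-0.003  0.    -0.   ] shift after turn [ 1.31 -0.16 -0.17] shift in present axes [ 1.31 -0.16 -0.17] joints [  28.   28.  -11.    0.  -51. -133.] F [0.5 0.  0.2] w 0.0454
```

```bash
python3 -m creep '[[0,0,0,0.9,-0.1,-0.2,52],[0,0,0,0.4,0,0,52],[0,0,0,0,0,0,52],[0,0,0,0,0,0,15],[0,0,0,0,0,0,15],[0,0,0,0,0,0,15],[0,0,0,0,0,0,15]]' 15
python3 - <<'E'
from h import *
plan(xf(*CR,[.044,0,.037]),Rdown(CR[1]))
p,d=r.capture("side"); cv2.imwrite("pics/c3.png",cv2.resize(p[130:270,200:400],None,fx=3.5,fy=3.5,interpolation=cv2.INTER_CUBIC))
E
```

```text
time_s: 10.75
tcp_pos: [0.6549, 0.1354, 0.0468]
eef_rot: [27.9, 90.0, 12.9]
contact_force: [1.2, -0.4, 0.4]
gripper_width: 0.0285
t 10.75 turn [-0.004  0.    -0.   ] shift after turn [-0.02 -0.04  0.  ] shift in present axes [-0.02 -0.04  0.  ] joints [  28.   29.  -12.    0.  -49. -133.] F [ 1.2 -0.4  0.4] w 0.0285
```

View pics/c3.png

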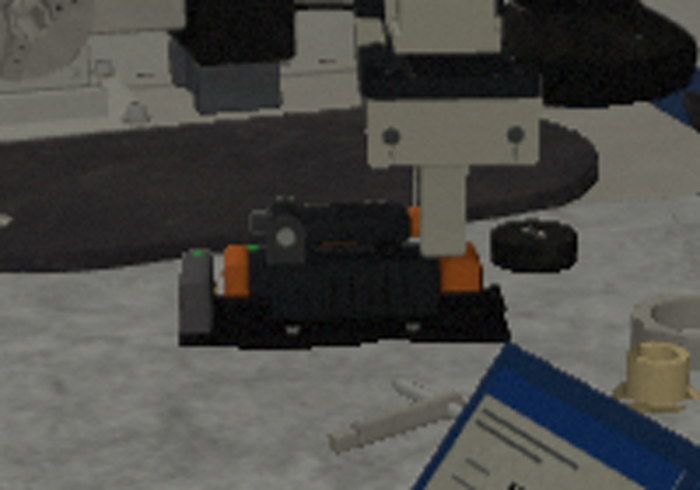

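```bash
python3 -m creep '[[0,0,0,-0.92,0,-0.05,15],[0,0,0,-0.91,0,-0.16,15],[0,0,0,-0.88,0,-0.27,15],[0,0,0,-0.84,0,-0.38,15],[0,0,0,-0.79,0,-0.48,15],[0,0,0,-0.73,0,-0.57,15],[0,0,0,-0.65,0,-0.65,15],[0,0,0,0,0,0,15]]'
python3 - <<'E'
from h import *
a=.84; plan(xf(*CR,[-.033+.077*np.cos(a),0,.037+.077*np.sin(a)]),Rdown(CR[1]))
p,d=r.capture("side"); cv2.imwrite("pics/c4.png",cv2.resize(p[130:270,200:400],None,fx=3,fy=3,interpolation=cv2.INTER_CUBIC))
E
```

```text
time_s: 11.6
tcp_pos: [0.6296, 0.1424, 0.1051]
eef_rot: [44.1, 89.9, 29.1]
contact_force: [0.7, -0.4, -0.6]
gripper_width: 0.0287
t 11.6 turn [-0.003  0.001 -0.001] shift after turn [ 0.07 -0.08  0.07] shift in present axes [ 0.07 -0.08  0.07] joints [  30.   23.  -12.    0.  -55. -135.] F [ 0.7 -0.4 -0.6] w 0.0287
```

View pics/c4.png

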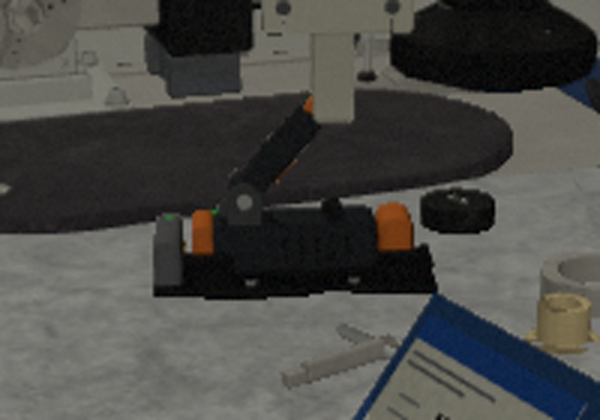

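The grip is following: it's at about 50° and the barrel is still seated. I'll carry on round the arc.

```bash
python3 -m creep '[[0,0,0,-0.57,0,-0.72,15],[0,0,0,-0.48,0,-0.78,15],[0,0,0,-0.38,0,-0.84,15],[0,0,0,-0.28,0,-0.88,15],[0,0,0,-0.17,0,-0.9,15],[0,0,0,-0.06,0,-0.92,15],[0,0,0,0.04,0,-0.92,15],[0,0,0,0.15,0,-0.91,15]]'
python3 -m creep '[[0,0,0,0.27,0,-0.88,15],[0,0,0,0.07,0,-0.18,15],[0,0,0,0,0,0,15],[0,0,0,0,0,0,15]]'
python3 - <<'E'
from h import *
a=1.92; plan(xf(*CR,[-.033+.077*np.cos(a),0,.037+.077*np.sin(a)]),Rdown(CR[1]))
E
```

```text
time_s: 12.45
tcp_pos: [0.5623, 0.1599, 0.1213]
eef_rot: [-172.1, 90.0, 172.9]
contact_force: [0.1, -0.3, 0.9]
gripper_width: 0.0288
time_s: 12.85
tcp_pos: [0.5539, 0.1628, 0.1189]
eef_rot: [14.3, 89.9, -0.6]
contact_force: [0.9, -2.9, 9.4]
gripper_width: 0.0284
t 12.85 turn [-0.003  0.002 -0.   ] shift after turn [-0.04 -0.11  0.14] shift in present axes [-0.04 -0.11  0.14] joints [  36.   17.  -20.    0.  -53. -141.] F [ 0.9 -2.9  9.4] w 0.0284
```

```bash
python3 -m creep '[[0,0,0,0,0,0.15,15],[0,0,0,0,0,0,50],[0,0,0,0,0,0,50],[0,0,0,0,0,0,50],[0,0,0,-3,0,0,50],[0,0,0,-4,0,0,50],[0,0,0,-1,0,0,50],[0,0,0,0,0,0,50]]'
python3 - <<'E'
from h import *
p,d=r.capture("side"); np.savez("side5.npz",p=p,d=d); cv2.imwrite("pics/c5.png",cv2.resize(p[130:270,200:400],None,fx=3.5,fy=3.5,interpolation=cv2.INTER_CUBIC))
W=cloud("side",d); hsv=cv2.cvtColor(p,cv2.COLOR_BGR2HSV)
o=(hsv[...,0]<20)&(hsv[...,1]>130)&(abs(W[...,0]-.6)<.15)&(abs(W[...,1]-.14)<.1)&(W[...,2]>.01)
n,l,st,c=cv2.connectedComponentsWithStats(o.astype(np.uint8))
for i in range(1,n):
    if st[i,4]>10: q=W[l==i]; print(st[i],np.median(q,0).round(4),q.min(0).round(3),q.max(0).round(3))
plan(xf(*CR,[0,0,.1]),Rdown(CR[1]))
E
```

```text
time_s: 13.65
tcp_pos: [0.5556, 0.1629, 0.1997]
eef_rot: [49.2, 89.8, 34.2]
contact_force: [-0.3, 1.0, -0.3]
gripper_width: 0.0437
[260 149  12  16  74] [0.5562 0.1539 0.1233] [0.546 0.148 0.113] [0.565 0.164 0.138]
[278 174   5  12  18] [0.5789 0.148  0.0843] [0.575 0.145 0.075] [0.582 0.153 0.093]
[325 199  13  15 169] [0.662  0.1171 0.0369] [0.648 0.099 0.025] [0.676 0.147 0.043]
[264 200   8  16 108] [0.5532 0.1443 0.0378] [0.544 0.129 0.025] [0.563 0.172 0.043]
t 13.7 turn [-0.004  0.    -0.001] shift after turn [ 8.79 -0.1   5.98] shift in present axes [ 8.8  -0.09  5.98] joints [  36.   13.  -14.   -0.  -63. -141.] F [-0.8 -0.2 -0.5] w 0.0434
```

View pics/c5.png

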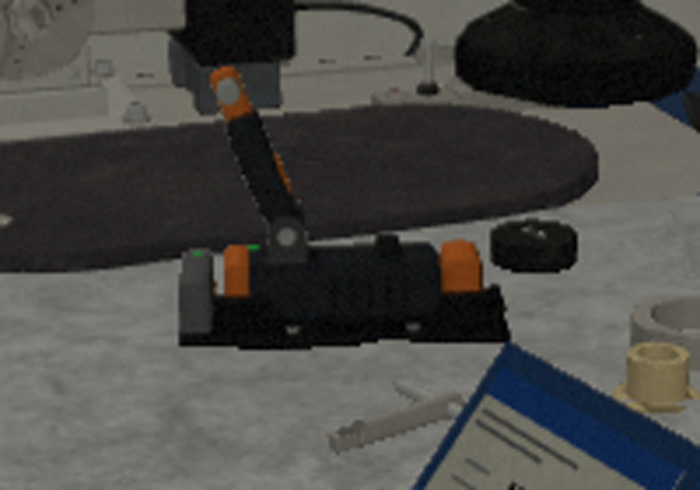

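Grip is out: pin at (228,93), hinge at (287,237), leaning about 21°, and the barrel is still seated. I'll grasp it from behind at a 55° tilt so the fingers clear the pin.

```bash
cat >> h.py <<'E'
GT=np.array([-.0311,0,.0727]); AX=np.array([np.sin(np.radians(55)),0,-np.cos(np.radians(55))])
E
python3 - <<'E'
from h import *
plan(xf(*CR,GT-.09*AX),Rdown(CR[1],55))
E
```

```text
t 13.7 turn [-0.004 -0.96   0.001] shift after turn [-0.04 -0.1  -7.79] shift in present axes [ 6.36 -0.13 -4.5 ] joints [  36.   13.  -14.   -0.  -63. -141.] F [-0.8 -0.2 -0.5] w 0.0434
```

```bash
python3 -m creep '[[0,-0.12,0,0,0,0,50],[0,-0.14,0,0,0,0,50],[0,-0.14,0,0,0,0,50],[0,-0.14,0,0,0,0,50],[0,-0.14,0,0,0,0,50],[0,-0.14,0,0,0,0,50],[0,-0.14,0,0,0,-1.5,50],[0,0,0,0,0,-3,50]]'
python3 -m creep '[[0,0,0,0,-0.1,-3,50],[0,0,0,0,0,0,50],[0,0,0,0,0,0,50]]'
python3 - <<'E'
from h import *
plan(xf(*CR,GT),Rdown(CR[1],55))
E
```

```text
time_s: 14.5
tcp_pos: [0.5724, 0.0803, 0.2996]
eef_rot: [0.7, 53.0, -5.5]
contact_force: [0.2, -0.1, -0.0]
gripper_width: 0.0441
time_s: 14.8
tcp_pos: [0.5504, 0.0788, 0.2868]
eef_rot: [0.8, 54.1, -4.9]
contact_force: [0.0, 0.5, 0.3]
gripper_width: 0.0437
t 14.8 turn [ 0.108 -0.333 -0.121] shift after turn [ 12.65   8.09 -16.06] shift in present axes [ 18.     7.64 -10.04] joints [  37.  -12.  -53.   51.  -31. -174.] F [0.  0.5 0.3] w 0.0437
```

```bash
for i in 1; do python3 -m creep '[[-0.145,0,0,0,0,0,50],[-0.145,0,0,0,0,0,50],[-0.145,0,0,0,0,0,50],[-0.145,0,0,0,0,0,50],[-0.145,0,0,0,0,0,50],[-0.145,0,0,0,0,0,50],[-0.145,0,0,0,0,0,50],[-0.145,0,0,0,0,0,50]]'
python3 -m creep '[[-0.145,0,0,0,0,0,50],[-0.145,0,0,0,0,0,50],[-0.145,0,0,0,0,0,50],[-0.145,0,0,0,0,0,50],[-0.145,0,0,0,0,0,50],[-0.145,0,0,0,0,0,50],[-0.145,0,0,0,0,0,50],[-0.145,0,0,0,0,0,50]]'
python3 -m creep '[[-0.145,0,0,0,0,0,50],[-0.145,0,0,0,0,0,50],[-0.145,0,0,0,0,0,50],[-0.145,0,0,0,0,0,50],[-0.145,0,0,0,0,0,50],[0,0,0,0,0,0,50],[0,0,0,0,0,0,50]]'; done
python3 - <<'E'
from h import *
plan(xf(*CR,GT-.09*AX),Rdown(CR[1],55,-1))
E
```

```text
time_s: 15.6
tcp_pos: [0.5515, 0.0793, 0.2871]
eef_rot: [-66.0, 54.1, -5.0]
contact_force: [-0.6, 0.2, -0.3]
gripper_width: 0.0438
time_s: 16.4
tcp_pos: [0.5515, 0.0793, 0.2871]
eef_rot: [-132.5, 54.1, -5.0]
contact_force: [-0.5, 0.2, -0.2]
gripper_width: 0.0439
time_s: 17.1
tcp_pos: [0.5512, 0.079, 0.2873]
eef_rot: [-173.4, 54.0, -5.0]
contact_force: [0.6, 0.7, 0.3]
gripper_width: 0.0435
t 17.1 turn [0.007 0.338 0.103] shift after turn [ 3.62 -8.05 16.14] shift in present axes [ 9.55 -7.48 13.83] joints [ 37. -12. -53.  51. -31.   1.] F [0.6 0.7 0.3] w 0.0435
```

```bash
python3 -m creep '[[0,0,0,1.9,-1.5,2.8,50],[0,0,0,1.9,-1.5,2.8,50],[0,0,0,1.9,-1.5,2.8,50],[0,0,0,1.9,-1.5,2.8,50],[0,0,0,1.9,-1.5,2.6,50],[0,0,0,0,0,0,50],[0,0,0,0,0,0,50]]'
python3 -m creep '[[0,0.11,0.034,0,0,0,50],[0,0.11,0.034,0,0,0,50],[0,0.11,0.034,0,0,0,50],[0,0,0,0,0,0,50],[0,0,0,0,0,0,50]]'
python3 - <<'E'
from h import *
plan(xf(*CR,GT-.09*AX),Rdown(CR[1],55,-1))
E
```

```text
time_s: 17.8
tcp_pos: [0.5336, 0.1899, 0.1817]
eef_rot: [-175.9, 58.1, -7.7]
contact_force: [0.1, -0.3, 0.7]
gripper_width: 0.0437
time_s: 18.3
tcp_pos: [0.5621, 0.2196, 0.2168]
eef_rot: [174.7, 41.6, -20.1]
contact_force: [0.1, -0.2, -0.3]
gripper_width: 0.0438
t 18.3 turn [ 0.035  0.119 -0.067] shift after turn [1.66 5.81 8.91] shift in present axes [3.09 5.34 8.83] joints [ 49.   5. -58.  85. -44. -48.] F [ 0.1 -0.2 -0.3] w 0.0438
```

```bash
cat >> h.py <<'E'
def Rg(yaw=CR[1],t=20):
    a=np.radians(t); x=np.array([np.sin(a),0,-np.cos(a)]); z=np.array([0,1.,0]); y=np.cross(z,x)
    return R.from_euler("z",yaw,degrees=True).as_matrix()@np.c_[x,y,z]
G=np.array([-.342,0,.94]); GT=np.array([-.033,0,.046])+.026*G
E
python3 - <<'E'
from h import *
plan(xf(*CR,GT+.15*G),Rg())
plan(xf(*CR,GT+.15*G),Rdown(CR[1],0,-1))
E
```

```text
t 18.3 turn [ 1.549 -0.445  0.327] shift after turn [-1.32  2.28 -5.81] shift in present axes [-1.84  5.91  1.57] joints [ 49.   5. -58.  85. -44. -48.] F [ 0.1 -0.2 -0.3] w 0.0438
t 18.3 turn [ 0.001 -0.84  -0.078] shift after turn [-0.46  5.81  2.59] shift in present axes [-1.84  5.91  1.57] joints [ 49.   5. -58.  85. -44. -48.] F [ 0.1 -0.2 -0.3] w 0.0438
```

```bash
python3 -m creep '[[0,-0.14,-0.013,0,0,0,50],[0,-0.14,-0.013,0,0,0,50],[0,-0.14,-0.013,0,0,0,50],[0,-0.14,-0.013,0,0,0,50],[0,-0.14,-0.013,0,0,0,50],[0,-0.14,-0.013,0,0,0,50],[0,0,0,-0.2,2.9,1.3,50],[0,0,0,-0.2,2.9,1.3,50]]'
python3 -m creep '[[0,0,0,0,0,0,50],[0,0,0,0,0,0,50]]'
python3 - <<'E'
from h import *
plan(xf(*CR,GT+.15*G),Rg())
plan(xf(*CR,GT+.15*G),Rdown(CR[1],0,-1))
E
```

```text
time_s: 19.1
tcp_pos: [0.5305, 0.1614, 0.2231]
eef_rot: [170.2, 79.7, -25.8]
contact_force: [-0.8, -0.7, -0.2]
gripper_width: 0.0437
time_s: 19.3
tcp_pos: [0.5291, 0.1602, 0.2238]
eef_rot: [170.1, 79.6, -25.9]
contact_force: [0.2, -1.0, -0.2]
gripper_width: 0.0437
t 19.3 turn [ 1.553  0.105 -0.162] shift after turn [-0.09  0.94  0.77] shift in present axes [ 0.04 -0.75  0.95] joints [ 44.   5. -26.  12. -56.  24.] F [ 0.2 -1.  -0.2] w 0.0437
t 19.3 turn [-0.02  -0.178 -0.033] shift after turn [ 0.23 -0.77  0.91] shift in present axes [ 0.04 -0.75  0.95] joints [ 44.   5. -26.  12. -56.  24.] F [ 0.2 -1.  -0.2] w 0.0437
```

```bash
python3 -m creep '[[0.141,0.01,-0.015,0,0,0,50],[0.141,0.01,-0.015,0,0,0,50],[0.141,0.01,-0.015,0,0,0,50],[0.141,0.01,-0.015,0,0,0,50],[0.141,0.01,-0.015,0,0,0,50],[0.141,0.01,-0.015,0,0,0,50],[0.141,0.01,-0.015,0,0,0,50],[0.141,0.01,-0.015,0,0,0,50]]'
python3 -m creep '[[0.141,0.01,-0.015,0,0,0,50],[0.141,0.01,-0.015,0,0,0,50],[0.141,0.01,-0.015,0,0,0,50],[0,0,0,-0.1,0.9,0.8,50],[0,0,0,0,0,0,50],[0,0,0,0,0,0,50]]'
python3 - <<'E'
from h import *
plan(xf(*CR,GT+.05*G),Rg())
E
```

```text
time_s: 20.1
tcp_pos: [0.5295, 0.1614, 0.2232]
eef_rot: [-110.9, 72.5, -11.4]
contact_force: [0.1, 0.2, -0.2]
gripper_width: 0.044
time_s: 20.7
tcp_pos: [0.5229, 0.1713, 0.2209]
eef_rot: [-90.7, 69.8, -15.2]
contact_force: [0.6, -0.5, 0.3]
gripper_width: 0.0441
t 20.7 turn [ 0.005 -0.003  0.004] shift after turn [ 9.94  0.01 -0.14] shift in present axes [ 9.94  0.06 -0.12] joints [ 50.  -0. -39.  26. -45. -82.] F [ 0.6 -0.5  0.3] w 0.0441
```

```bash
python3 -m creep '[[0.005,-0.003,0.004,4,0,-0.1,50],[0,0,0,4,0,0,50],[0,0,0,2,0,0,50],[0,0,0,0,0,0,50]]'
python3 - <<'E'
from h import *
plan(xf(*CR,GT),Rg())
p,d=r.capture("side"); cv2.imwrite("pics/c6.png",cv2.resize(p[130:270,200:400],None,fx=3.,fy=3.,interpolation=cv2.INTER_CUBIC))
E
```

```text
time_s: 21.1
tcp_pos: [0.5551, 0.1589, 0.1239]
eef_rot: [-90.8, 70.2, -15.7]
contact_force: [0.5, 0.3, -0.0]
gripper_width: 0.0438
t 21.1 turn [-0.001 -0.005 -0.003] shift after turn [ 4.65 -0.08  0.24] shift in present axes [ 4.65 -0.09  0.26] joints [ 43.   8. -47.  36. -29. -89.] F [ 0.5  0.3 -0. ] w 0.0438
```

View pics/c6.png

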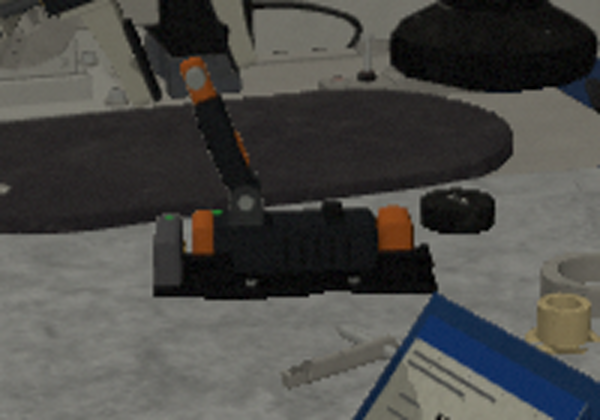

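Fingers straddle the grip, tips at about (150,100) and (245,40), with the pin between them. Descending and closing.

```bash
python3 -m creep '[[0,0,0,2,-0.1,0.25,50],[0,0,0,2,0,0,50],[0,0,0,0.6,0,0,50],[0,0,0,0,0,0,50],[0,0,0,0,0,0,50]]'
python3 - <<'E'
from h import *
plan(xf(*CR,GT),Rg())
E
python3 -m creep '[[0,0,0,0,0,0,5],[0,0,0,0,0,0,5],[0,0,0,0,0,0,5],[0,0,0,0,0,0,5],[0,0,0,0,0,0,5]]' 45
python3 - <<'E'
from h import *
plan(xf(*CR,GT),Rg())
E
```

```text
time_s: 21.65
tcp_pos: [0.5733, 0.1595, 0.0856]
eef_rot: [-89.8, 69.9, -14.7]
contact_force: [0.5, -0.7, -0.2]
gripper_width: 0.0439
t 21.65 turn [-0.001  0.001  0.002] shift after turn [ 0.46  0.25 -0.29] shift in present axes [ 0.46  0.25 -0.29] joints [ 39.  12. -50.  48. -22. -97.] F [ 0.5 -0.7 -0.2] w 0.0439
time_s: 22.15
tcp_pos: [0.5724, 0.1593, 0.0839]
eef_rot: [-90.0, 70.0, -14.9]
contact_force: [-3.4, 0.8, 1.1]
gripper_width: 0.017
t 22.15 turn [-0. -0.  0.] shift after turn [ 0.33  0.11 -0.24] shift in present axes [ 0.33  0.11 -0.24] joints [ 39.  13. -50.  48. -22. -97.] F [-3.4  0.8  1.1] w 0.017
```

```bash
python3 -m creep '[[0,0,0,-0.5,-0.2,0,5],[0,0,0,-1.2,-0.43,0,5],[0,0,0,-2,-0.72,0,5],[0,0,0,-2,-0.72,0,5],[0,0,0,-2,-0.72,0,5],[0,0,0,-2,-0.72,0,5],[0,0,0,0,0,0,5],[0,0,0,0,0,0,5]]' 50
cat >> h.py <<'E'
TR=GT+.0033*G+[0,.0024,0]
RR=R.from_euler("z",13.9,degrees=True).as_matrix()@R.from_euler("y",40,degrees=True).as_matrix()
def point(dist,tr=TR):
    o=CODE+dist*N-RR@np.array([.065,0,.016]); print("origin",o.round(3),"tcp",(o+RR@tr).round(3)); plan(o+RR@tr,RR@Rg(0))
E
python3 - <<'E'
from h import *
point(.15); point(.10)
p,d=r.capture("side"); np.savez("side7.npz",p=p,d=d); cv2.imwrite("pics/c7.png",p)
E
```

```text
time_s: 22.95
tcp_pos: [0.5716, 0.1588, 0.186]
eef_rot: [-90.1, 70.0, -15.0]
contact_force: [-1.0, -0.9, -5.2]
gripper_width: 0.0164
origin [ 0.406 -0.217  0.173] tcp [ 0.419 -0.211  0.257]
t 22.95 turn [-0.513 -0.001  0.682] shift after turn [  1.46  24.68 -32.23] shift in present axes [ -8.41   2.52 -39.66] joints [ 44.   6. -38.  28. -39. -79.] F [-1.  -0.9 -5.2] w 0.0164
origin [ 0.443 -0.208  0.141] tcp [ 0.456 -0.202  0.225]
t 22.95 turn [-0.513 -0.001  0.682] shift after turn [  3.16  19.98 -32.23] shift in present axes [ -4.24   0.46 -37.82] joints [ 44.   6. -38.  28. -39. -79.] F [-1.  -0.9 -5.2] w 0.0164
```

```bash
python3 -m creep '[[0,0,0,-0.7,0.2,-1.5,5],[0,0,0,-0.7,0.2,-3,5],[0,0,0,-0.7,0.2,-3.5,5],[0,0,0,-0.7,0.2,-3.5,5],[0,0,0,-0.7,0.2,-3.5,5],[0,0,0,-0.7,0.2,-3.5,5],[0,0,0,-0.7,0.2,-3.5,5],[0,0,0,-0.7,0.2,-3.5,5]]'
python3 -m creep '[[-0.03,0,0.04,-0.7,0.2,-3.5,5],[-0.043,0,0.057,-0.7,0.2,-3.5,5],[-0.043,0,0.057,-0.7,0.2,-3.2,5],[-0.043,0,0.057,-0.7,0.2,-2,5],[-0.043,0,0.057,0,0,-1,5],[-0.043,0,0.057,0,0,0,5],[-0.043,0,0.057,0,0,0,5],[-0.043,0,0.057,0,0,0,5]]'
python3 -m creep '[[-0.043,0,0.057,0,0,0,5],[-0.043,0,0.057,0,0,0,5],[-0.043,0,0.057,0,0,0,5],[-0.043,0,0.057,0,0,0,5],[-0.043,0,0.057,0,0,0,5],[0,0,0,0,0,0,5],[0,0,0,0,0,0,5]]'
python3 - <<'E'
from h import *
point(.15)
E
```

```text
time_s: 23.8
tcp_pos: [0.4715, -0.0805, 0.2331]
eef_rot: [-90.3, 70.1, -15.2]
contact_force: [0.9, -0.8, -4.2]
gripper_width: 0.0164
time_s: 24.6
tcp_pos: [0.4307, -0.2045, 0.26]
eef_rot: [111.4, 83.6, -154.9]
contact_force: [-0.1, -0.5, -4.0]
gripper_width: 0.0164
time_s: 25.3
tcp_pos: [0.4316, -0.204, 0.26]
eef_rot: [88.4, 67.6, -165.9]
contact_force: [-0.2, 0.1, -5.0]
gripper_width: 0.017
origin [ 0.406 -0.217  0.173] tcp [ 0.419 -0.211  0.257]
t 25.3 turn [ 0.032 -0.001 -0.042] shift after turn [ 0.78  1.19 -0.38] shift in present axes [ 0.83  1.16 -0.34] joints [  2.  13. -11.   4. -88.  12.] F [-0.2  0.1 -5. ] w 0.017
```

```bash
python3 -m creep '[[0.03,0,-0.04,0.8,1.2,-0.4,5],[0,0,0,0,0,0,5],[0,0,0,0,0,0,5]]'
cat > lk.py <<'E'
import sys
from h import *
# reader as predicted from the arm: project its outline and compare with picture
def show(name,tr=TR):
    s=r.get_state(); Rt=R.from_euler("xyz",s["eef_rot"],degrees=True).as_matrix()
    Rr=Rt@Rg(0).T; o=s["tcp_pos"]-Rr@tr
    w=o+Rr@np.array([.065,0,.016]); x=Rr[:,0]; dd=((CODE-w)@N)/(x@N); hit=w+dd*x
    print("pred origin",o.round(4),"window",w.round(4),"dist",round(np.linalg.norm(CODE-w),4),"ang",np.degrees(np.arccos(-x@N)).round(2),"miss mm",((hit-CODE)*1000).round(1))
    out=[]
    for c in("side","top"):
        p,d=r.capture(c); np.savez(f"{name}{c}.npz",p=p,d=d); q=p.copy()
        B=np.array([[a,b,e] for a in(-.065,.065) for b in(-.019,.019) for e in(0,.032)])@Rr.T+o
        uv=proj(c,B)
        for i in range(8):
            for k in(1,2,4):
                if not i&k: cv2.line(q,tuple(np.int32(uv[i]*16)),tuple(np.int32(uv[i|k]*16)),(0,255,0),1,cv2.LINE_AA,4)
        cv2.line(q,*[tuple(np.int32(v*16)) for v in proj(c,[w,hit])],(0,0,255),1,cv2.LINE_AA,4)
        m=np.int32(uv.mean(0)); m=np.clip(m,[130,110],[510,370]); out.append(np.hstack([k[m[1]-110:m[1]+110,m[0]-130:m[0]+130] for k in(p,q)]))
    cv2.imwrite(f"pics/{name}.png",cv2.resize(np.vstack(out),None,fx=1.35,fy=1.35,interpolation=cv2.INTER_CUBIC))
show(sys.argv[1])
E
python3 lk.py k1
```

```text
time_s: 25.6
tcp_pos: [0.4187, -0.2119, 0.2588]
eef_rot: [90.1, 70.1, -165.8]
contact_force: [0.3, 0.4, -3.9]
gripper_width: 0.0166
pred origin [ 0.4055 -0.2178  0.1748] window [ 0.4638 -0.2032  0.1454] dist 0.1517 ang 1.21 miss mm [ 1.  -0.3  1.1]
```

View pics/k1.png

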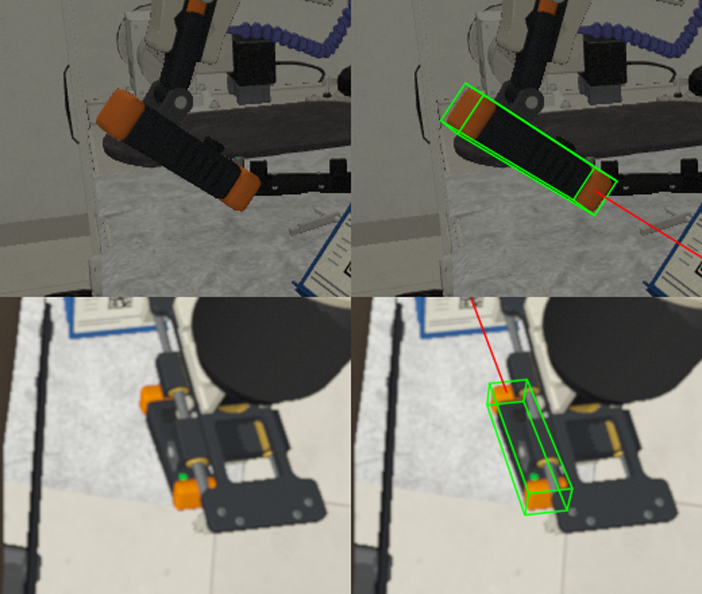

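The overlay of the predicted pose matches the picture in both views: the side barrel lies inside the box and the grip is still out. I'll check the direction from the depth before closing in.

```bash
cat > fit.py <<'E'
import sys
from h import *
from scipy.optimize import least_squares
from scipy.spatial import cKDTree
s=r.get_state(); Rt=R.from_euler("xyz",s["eef_rot"],degrees=True).as_matrix(); Rr=Rt@Rg(0).T; o=s["tcp_pos"]-Rr@TR
Q=[]
for c in("side","top"):
    a=np.load(f"{sys.argv[1]}{c}.npz"); L=(cloud(c,a["d"])-o)@Rr
    m=(abs(L[...,0])<.075)&(abs(L[...,1])<.028)&(L[...,2]>-.006)&(L[...,2]<.034); m&=~((L[...,2]>.026)&(L[...,0]<-.01)&(L[...,0]>-.055))
    print(c,m.sum()); Q.append(L[m])
Q=np.vstack(Q); h=np.array([.065,.019,.016])
def sd(v):
    P=R.from_rotvec(v[3:]).apply(Q)+v[:3]-[0,0,.016]; q=abs(P)-h
    return np.r_[np.linalg.norm(np.maximum(q,0),axis=1)+np.minimum(q.max(1),0), 0.3*v[3:]]
f=least_squares(sd,np.zeros(6),loss="soft_l1",f_scale=.002)
Ri=R.from_rotvec(f.x[3:]); Ra=Rr@Ri.inv().as_matrix(); oa=o+Rr@(Ri.inv().apply(np.array([0,0,.016])-f.x[:3])-Ri.inv().apply([0,0,.016]))
w=oa+Ra@np.array([.065,0,.016]); x=Ra[:,0]; hit=w+((CODE-w)@N)/(x@N)*x
print("corr mm",(f.x[:3]*1000).round(1),"deg",np.degrees(f.x[3:]).round(2),"rms",np.sqrt(np.median(f.fun**2)))
print("window",w.round(4),"dist",np.linalg.norm(CODE-w).round(4),"ang",np.degrees(np.arccos(-x@N)).round(2),"miss mm",((hit-CODE)*1000).round(1))
E
python3 fit.py k1; python3 -c "
from h import *
point(.10)"
```

```text
side 3871
top 1404
corr mm [-0.1  0.2  0.5] deg [ 0.1  -0.73 -0.26] rms 0.000676373778621619
window [ 0.4637 -0.203   0.1439] dist 0.1508 ang 1.48 miss mm [-1.3  0.2 -1.4]
origin [ 0.443 -0.208  0.141] tcp [ 0.456 -0.202  0.225]
t 25.7 turn [ 0.003 -0.002  0.   ] shift after turn [ 1.88 -4.76  0.07] shift in present axes [ 1.88 -4.75  0.06] joints [  1.  11. -13.   4. -85.  12.] F [ 0.7 -0.4 -4.8] w 0.0163
```

```bash
python3 -m creep '[[0.003,0,0,0.4,-1.1,0,5],[0,0,0,0.5,-1.3,0,5],[0,0,0,0.5,-1.3,0,5],[0,0,0,0.4,-1,0,5],[0,0,0,0,0,0,5],[0,0,0,0,0,0,5],[0,0,0,0,0,0,5],[0,0,0,0,0,0,5]]'
python3 lk.py k2; python3 fit.py k2; python3 -c "
from h import *
point(.10)"
```

```text
time_s: 26.5
tcp_pos: [0.4562, -0.2026, 0.2256]
eef_rot: [90.2, 70.0, -165.8]
contact_force: [0.2, -0.3, -4.1]
gripper_width: 0.0167
pred origin [ 0.4429 -0.2085  0.1417] window [ 0.5012 -0.194   0.1121] dist 0.1009 ang 1.21 miss mm [ 0.5 -0.8  0.3]
side 3360
top 1101
corr mm [-1.1  0.1  0.1] deg [-0.07 -0.15 -0.25] rms 0.0006813181708880076
window [ 0.5018 -0.1937  0.1111] dist 0.0997 ang 1.25 miss mm [-0.  -0.3 -0.1]
origin [ 0.443 -0.208  0.141] tcp [ 0.456 -0.202  0.225]
t 26.6 turn [ 0.    -0.002 -0.   ] shift after turn [ 0.08 -0.07  0.07] shift in present axes [ 0.08 -0.07  0.07] joints [  2.  15. -12.   4. -82.  11.] F [-0.4 -0.3 -3.9] w 0.017
```

The aim is within 1 mm of the code centre at 0.10 m. The 1.2° is an arccos artefact of the slightly non-unit normal. Holding, then backing off.

```bash
for k in 1; do python3 -m creep '[[0,0,0,0,0,0,5],[0,0,0,0,0,0,5],[0,0,0,0,0,0,5],[0,0,0,0,0,0,5],[0,0,0,0,0,0,5],[0,0,0,0,0,0,5],[0,0,0,0,0,0,5],[0,0,0,0,0,0,5]]'
python3 -m creep '[[0,0,0,0,0,0,5],[0,0,0,0,0,0,5],[0,0,0,0,0,0,5],[0,0,0,0,0,0,5],[0,0,0,0,0,0,5],[0,0,0,0,0,0,5],[0,0,0,0,0,0,5],[0,0,0,0,0,0,5]]'
python3 -m creep '[[0,0,0,-0.5,1.3,0,5],[0,0,0,-0.7,1.8,0,5],[0,0,0,-0.7,1.8,0,5],[0.043,0,-0.057,0,0,0,5],[0.043,0,-0.057,0,0,0,5],[0.043,0,-0.057,0,0,0,5],[0.043,0,-0.057,0,0,0,5],[0.043,0,-0.057,0,0,0,5]]'
python3 -m creep '[[0.043,0,-0.057,0,0,0,5],[0.043,0,-0.057,0,0,0,5],[0.043,0,-0.057,0,0,0,5],[0.043,0,-0.057,0,0,0,5],[0.043,0,-0.057,0,0,0,5],[0.043,0,-0.057,0,0,0,5],[0.043,0,-0.057,0,0,0,5],[0,0,0,0,0,0,5]]'; done
python3 - <<'E'
from h import *
plan(xf(*CR,TR+[0,0,.10]),Rg())
E
```

```text
time_s: 27.4
tcp_pos: [0.4563, -0.2024, 0.2252]
eef_rot: [90.2, 69.9, -165.8]
contact_force: [0.2, 0.7, -5.0]
gripper_width: 0.0172
time_s: 28.2
tcp_pos: [0.4562, -0.2024, 0.2252]
eef_rot: [90.2, 69.9, -165.9]
contact_force: [0.6, 0.6, -4.3]
gripper_width: 0.0168
time_s: 29.0
tcp_pos: [0.4166, -0.2124, 0.2613]
eef_rot: [129.2, 85.9, -139.0]
contact_force: [-0.6, 0.2, -4.8]
gripper_width: 0.0163
time_s: 29.8
tcp_pos: [0.4145, -0.2122, 0.2599]
eef_rot: [-90.2, 69.9, -15.2]
contact_force: [-1.8, -0.8, -4.5]
gripper_width: 0.0168
t 29.8 turn [-0.004 -0.003  0.002] shift after turn [ 9.12 -2.71 39.94] shift in present axes [ 9.01 -2.53 39.98] joints [  2. -15. -39.   8. -47. -22.] F [-1.8 -0.8 -4.5] w 0.0168
```

```bash
python3 -m creep '[[0,0,0,0.7,-0.2,1.5,5],[0,0,0,0.7,-0.2,3,5],[0,0,0,0.7,-0.2,3.7,5],[0,0,0,0.8,-0.2,3.7,5],[0,0,0,0.8,-0.2,3.7,5],[0,0,0,0.8,-0.2,3.7,5],[0,0,0,0.8,-0.2,3.7,5],[0,0,0,0.8,-0.2,3.7,5]]'
python3 -m creep '[[0,0,0,0.8,-0.2,3.7,5],[0,0,0,0.8,-0.2,3.7,5],[0,0,0,0.8,-0.2,3.6,5],[0,0,0,0.6,-0.3,2.2,5],[0,0,0,0,0,0,5],[0,0,0,0,0,0,5],[0,0,0,0,0,0,5]]'
python3 lk.py k3; python3 fit.py k3 | grep corr
python3 - <<'E'
from h import *
plan(xf(*CR,TR+[0,0,.03]),Rg())
E
```

```text
time_s: 30.6
tcp_pos: [0.5221, 0.0374, 0.2083]
eef_rot: [-90.5, 69.9, -15.4]
contact_force: [0.8, -1.5, -3.6]
gripper_width: 0.0166
time_s: 31.3
tcp_pos: [0.5739, 0.1582, 0.1827]
eef_rot: [-90.4, 70.0, -15.4]
contact_force: [0.3, -0.1, -4.0]
gripper_width: 0.0165
pred origin [0.6148 0.1445 0.1092] window [0.6776 0.1277 0.1252] dist 0.3285 ang 47.9 miss mm [-15.  333.8  78.2]
corr mm [-0.4 -0.2  1.2] deg [-0.11 -0.66 -0.17] rms 0.0009137635493447953
t 31.4 turn [-0.004 -0.003  0.001] shift after turn [6.42 2.64 0.06] shift in present axes [6.42 2.64 0.06] joints [ 43.   6. -38.  28. -38. -80.] F [-1.4  0.3 -4.3] w 0.017
```

```bash
python3 -m creep '[[-0.004,-0.003,0,1.6,0.9,0,5],[0,0,0,2.4,0.87,0,5],[0,0,0,2.4,0.87,0,5],[0,0,0,0,0,0,5],[0,0,0,0,0,0,5]]'
python3 - <<'E'
from h import *
plan(xf(*CR,TR+[0,0,.0]),Rg())
E
```

```text
time_s: 31.9
tcp_pos: [0.5715, 0.159, 0.1139]
eef_rot: [-90.1, 69.9, -14.9]
contact_force: [-0.6, 0.7, -3.2]
gripper_width: 0.0169
t 31.9 turn [ 0.001 -0.001  0.001] shift after turn [2.84 1.06 0.05] shift in present axes [2.84 1.07 0.05] joints [ 41.  10. -46.  39. -27. -90.] F [-0.6  0.7 -3.2] w 0.0169
```

```bash
python3 -m creep '[[0,0,0,0.6,0.22,0.05,5],[0,0,0,0.6,0.22,0,5],[0,0,0,0.6,0.22,0,5],[0,0,0,0.6,0.22,0,5],[0,0,0,0.3,0.12,0,5],[0,0,0,0,0,0,5],[0,0,0,0,0,0,5]]'
python3 - <<'E'
from h import *
plan(xf(*CR,TR+[0,0,.0]),Rg())
E
```

```text
time_s: 32.6
tcp_pos: [0.5717, 0.1606, 0.0851]
eef_rot: [-89.9, 69.9, -14.6]
contact_force: [0.6, -0.9, -4.5]
gripper_width: 0.0167
t 32.6 turn [0.001 0.001 0.001] shift after turn [ 0.14  0.06 -0.11] shift in present axes [ 0.14  0.06 -0.11] joints [ 39.  12. -50.  48. -22. -97.] F [ 0.6 -0.9 -4.5] w 0.0167
```

```bash
python3 -m creep '[[0,0,0,0.13,0.05,-0.1,5],[0,0,0,0,0,0,5],[0,0,0,0,0,0,5]]'
python3 -m creep '[[0,0,0,0,0,0,50],[0,0,0,0,0,0,50],[0,0,0,0,0,0,50],[0,0,0,0,0,0,50],[0,0,0,-1.5,0,0,50],[0,0,0,-3,0,0,50],[0,0,0,-4,0,0,50],[0,0,0,-4,0,0,50]]'
python3 -m creep '[[0,0,0,-4,0,0,50],[0,0,0,0,0,0,50],[0,0,0,0,0,0,50]]'
python3 - <<'E'
from h import *
a=[]
for c,(v,u) in dict(side=((130,270),(200,400)),top=((150,290),(160,360))).items():
    p,d=r.capture(c); np.savez(f"end{c}.npz",p=p,d=d); a.append(p[v[0]:v[1],u[0]:u[1]])
    W=cloud(c,d)
    for q in("bush","sleeve","key"):
        for m in r.masks_of(q,c)[:1]: print(c,q,round(m["score"],2),np.nanmedian(W[m["pixels"]],0).round(3))
cv2.imwrite("pics/end.png",cv2.resize(np.vstack(a),None,fx=2.1,fy=2.1,interpolation=cv2.INTER_CUBIC))
W=cloud("side",np.load("endside.npz")["d"]); hsv=cv2.cvtColor(np.load("endside.npz")["p"],cv2.COLOR_BGR2HSV)
o=(hsv[...,0]<20)&(hsv[...,1]>130)&(abs(W[...,0]-.6)<.15)&(abs(W[...,1]-.14)<.1)&(W[...,2]>.01)
n,l,st,c=cv2.connectedComponentsWithStats(o.astype(np.uint8))
for i in range(1,n):
    if st[i,4]>10: q=W[l==i]; print(st[i],np.median(q,0).round(4),q.max(0).round(3))
print(r.get_state()["contact_force"],r.get_state()["tcp_pos"])
E
```

```text
time_s: 32.9
tcp_pos: [0.5716, 0.1602, 0.0839]
eef_rot: [-89.7, 69.9, -14.4]
contact_force: [-1.9, 1.2, 2.2]
gripper_width: 0.0165
time_s: 33.7
tcp_pos: [0.5285, 0.1704, 0.201]
eef_rot: [-90.1, 70.1, -14.9]
contact_force: [1.7, 0.6, 1.6]
gripper_width: 0.0439
time_s: 34.0
tcp_pos: [0.5163, 0.1745, 0.2392]
eef_rot: [-89.5, 69.9, -14.3]
contact_force: [-0.5, 0.1, -0.6]
gripper_width: 0.0439
side bush 0.88 [ 0.715 -0.004  0.015]
side sleeve 0.86 [ 0.745 -0.068  0.047]
side key 0.61 [0.599 0.01  0.008]
top bush 0.69 [0.713 0.007 0.012]
top sleeve 0.75 [ 0.744 -0.054  0.043]
top key 0.86 [0.607 0.015 0.01 ]
[260 149  13  16  76] [0.5571 0.1557 0.122 ] [0.567 0.164 0.138]
[278 174   5  12  19] [0.5795 0.1496 0.0847] [0.583 0.156 0.094]
[325 198  13  16 173] [0.6623 0.1164 0.0367] [0.675 0.145 0.043]
[264 200   8  16 118] [0.5541 0.1446 0.0375] [0.565 0.176 0.043]
[-0.10962303  0.35059084 -1.13781198] [0.51630596 0.17340652 0.2372154 ]
```

View pics/end.png

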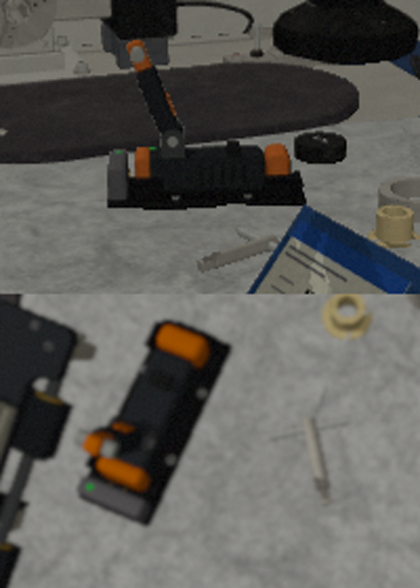

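The final picture shows the reader seated level in the cradle, with its nose away from the block and its grip out. The bystanders haven't moved and the gripper is clear. Handing in.

```bash
python3 -c "
from plant import r
print(r.close_job())"
```

```text
the job is handed in; nothing more can be done
None
```

The job is done and handed in at about 34.5 s of the 72 s allowed; no verdict was reported.

- **Seating and grip:** I set the reader in the cradle with its nose away from the charging block. I swung the grip out by its cross pin until it met its stop, and let go. The picture showed it leaning back about 21°, against the nominal 20°.
- **Reading the code:** I took the reader by the grip and pointed it at the code. From the depth fit, the window was 99.7 mm away and the aim was within 1 mm of the code centre. By the arm's readings it was square to within about 0.2°. I held it still for about 1.9 s with no sign of contact with the stand.
- **Put back:** In the last pictures the reader is seated (barrel top at 43 mm, expected 42) with the grip still out, and the gripper is clear of everything. The bush, sleeve and key read within about 5 mm of where they started.

**Checks that failed or disagreed:**
- **Grasp attempt:** My first try at taking the grip, at a 55° tilt, ran into joint limits while clear of everything. I took it along its length across its thickness instead.
- **Angle reading:** My check script showed 1.2° off square while aiming. That was rounding in the stored card normal, which is not quite unit length.
- **Key position:** The two cameras differ by about 1 cm on where the key lies, because each sees a different part of it. The top camera missed it at the start, so only the side camera compares before and after, and it reads the same to within 1 mm.

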